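Bolt the sample box shut

TASK

Shut the hatch of the sample box, slide its barrel bolt across to the hatch, and turn the bolt's handle right down into the notch near the end of its slot. Find the notch by feel and do not force the handle against the sleeve; leave the things round the box alone.

Things in the scene. Friction and masses are not known exactly. Their poses are not given: they have to be found in the camera images.
- box: Grey sheet-steel sample box, 160 x 300 mm, 70 mm high, fixed to the worktop. Origin: centre of its underside; x runs from its front (robot's side) to its back, y along its length to its left, z up (the frame of all positions below). The left part of its top (y 30 to 150 mm) is a fixed deck with the bolt; the rest is an opening under the hatch.
- hatch (a joint): Aluminium hatch, 146 x 163 x 5 mm, hinged along x at y = -135, z = 71 mm; free edge at y = 30 mm. Value: opening angle, rad; 0 = shut (upper side at z = 76 mm), 0.3 to 0.7 at the start. Stiff (0.3 N m): it stays where left; press it shut from above. A steel staple that takes the bolt stands on it at x = 0, y = 10 mm (55 mm wide along x, top at z = 113 mm when shut).
- bolt (a joint): Steel barrel bolt, rod 12 mm thick along y at x = 0, z = 96 mm. Value: how far (m) it is slid to the box's right (-y); 0.002 to 0.009 at the start; its handle stands at y = 0.122 m minus this value. Slides stiffly (2.5 N). The handle faces the middle of the notch at a value from 0.040 to 0.068: the sleeve with slot and notch sits differently on every box, and this is not measured.
- handle (a joint): Turning of the bolt's handle about the bolt axis, rad: 0 = upright (as at the start, within 0.05), growing as it turns down to the front (the box's -x). Friction about 0.03 N m; it stays where left. Only at the notch can it turn down (past about 0.15), until the stem rests on the lip of the notch's floor at about 1.45 rad.
- handle_bar: The handle, an 8 mm stem with a knob; origin on the bolt axis, z along the stem. It stands in the slot (11 mm wide) of the sleeve, a steel block round the rod, 28 mm wide, top at z = 110 mm. The notch, 11 mm wide, opens to the front; the slot runs on so that the stem stops 10 mm past the notch's middle. A stem turned against the sleeve presses it with 2 to 4 times the force at the knob.
- knob (a point): Centre of the black ball knob, 16 mm in diameter, at the end of the stem, 50 mm from the bolt axis; upright at the start, 146 mm above the worktop.
- forceps: Steel forceps, 12 x 134 x 9 mm, lying in front of the box; bystander, origin under its middle.
- vial: Small capped vial, 22 mm across, 35 mm high, standing on the box's deck behind the bolt; bystander, origin under its middle.
- dropper: Dropper bottle, 33 mm across, 72 mm high, standing to the right of the box; bystander, origin under its middle.
- reagent: Reagent bottle, 48 mm across, 95 mm high, standing to the right of the box; bystander, origin under its middle.
- timer: Flat bench timer, 64 x 68 x 18 mm, to the left in front; bystander, origin under its middle.
- slide_carton: Small carton of slides, 58 x 80 x 24 mm, to the right in front; bystander, origin under its middle.

How it is judged:
On the way, in this order (a step that is already met when the one before it is completed fails the run):
1. the hatch is shut (within 0.04 rad) (value of joint hatch below 0.04 rad), for 0.2 s.
2. with the hatch shut, the bolt is slid across by more than 36 mm (value of joint bolt above 0.036 m and value of joint hatch below 0.04 rad), for 0.1 s.
3. the handle is turned down into the notch (past 1.3 rad) (value of joint handle above 1.3 rad and value of joint bolt above 0.036 m), for 0.2 s.
At the end, for the whole second after the job is handed in: The hatch is shut (within 0.04 rad), the bolt is across (more than 36 mm) and its handle lies down in the notch (past 1.3 rad; its rest is at about 1.45) and is still (all of step 3 and value of joint hatch below 0.04 rad and velocity of joint handle between -0.05 and 0.05 rad/s); the robot touches nothing.
It fails at once if the handle is pressed against the sleeve with more than 35 N (contact force between handle_bar and box above 35 N).
It fails at once if a bystander is moved by more than 20 mm or tipped (distance of any of forceps, vial, dropper, reagent, timer, slide_carton from where it was at the start of the episode above 0.02 m or angle between any of forceps, vial, dropper, reagent, timer, slide_carton's own z axis and vertical above 0.4 rad).
It also fails if it takes over 58 s, if anything falls off the work surface, if the arm or the gripper's body presses on something with over 40 N, if the wrist force passes 120 N, or if a joint passes its speed limit or range.

ROBOT

A 6-joint arm with a two-finger parallel gripper is mounted at the origin on a cart in front of the work surface, level with it; the furniture and walls round the work are solid. World frame = base frame: x ahead of the robot, y to its left, z up, the work surface at z = 0. Lengths are in m, angles in rad, forces in N, time in s.
With the tool pointing down it reaches from about 0.225 to 0.875 m from the base axis. Payload 3.4 kg.
Tool frame: the origin (TCP) lies between the finger pads; the fingertips stand 25 mm ahead of it and the grasp point (between the pads) lies 6 mm ahead of it (manip.tips_ahead is the distance from the TCP to the fingertips, in m); z points along the fingers, x is the direction in which the jaws open and shut, and the axes are right-handed (so a half turn about z gives the same grasp; the last joint's range is limited). The gripper opens to 85 mm and grips with 20 to 120 N. Pads are 22 mm wide; open, the fingers measure 114 mm over their backs; the gripper's body (76 mm by 85 mm) begins 54 mm behind the grasp point. The pads swing forward as they close: fully open they stand 13 mm farther back than shut.
Start: joints at [-1.432, 0.276, 1.505, -0, 1.361, -0.121], TCP at [0.148, -0.556, 0.256] pointing down, gripper open.
Joint ranges: [-2.89, 2.89], [-0.75, 2.08], [0.22, 2.7], [-1.18, 4.32], [0.11, 2.71], [-2.7, 2.7]. Speed limits (rad/s): [2.57, 2.57, 3.14, 3.14, 3.14, 3.14].

INTERFACE

Orientations are given as a unit quaternion [w, x, y, z].
In Python, from rig import manip gives the robot as it stands. The module is installed in compiled form; this text tells all that it offers.
- The arm moves only by the tool send_rows, never from a script. Its argument "plan" is a list of rows, each an object with "linear": the shift along the tool's x, y, z in m, a list of three; "delta_rot": the turn, a rotation vector about the tool's x, y, z in degrees, a list of three; "fingers": the finger opening in m, from 0 to 0.0854. A call has 1 to 12 rows; each row shifts and turns the pose as measured when the row begins, along the tool's axes as they then stand; what a row does not reach is not made up. A row lasts 1/12 s, in which the tool goes at most 41.7 mm and 7.16 degrees, less where a joint would pass 70% of its speed; a pose out of reach is approached as far as the arm can. A call with a gripper value outside its range is refused whole. The fingers move at their own pace and stop on an object; "force" is the grip in N (left out, the last holds). Time passes only in rows, so rows that do not move let the fingers close. It gives the time, the measured TCP pose, the force and the opening at its end, in the units of the state.
- manip.get_state(): the state, without advancing time (a new reading comes with each control period).
- manip.get_image(name): name is "scene" or "side" or "wrist"; returns the picture (420x560x3 uint8, red, green, blue); there is no depth.
- manip.camera_info(name): a dict with "K" (3x3 intrinsics, pixels), "rvec" (rotation vector, rad) and "tvec" (3), from world to camera coordinates, as OpenCV has them. Camera axes: x right, y down, z forward; pixel columns grow to the right and rows downward; lengths in m; the calibration is good to about 2 mm. The wrist camera is an equidistant fisheye: a pixel r from the principal point sees the ray r / f radians off the axis. A picture is of the moment at which its call begins: read the wrist's pose just before it. camera_info takes no time and is no camera call; for the wrist camera it gives the pose at the moment of the call.
- manip.sign_off(): hands the job in, once; it reports no verdict.
Trained networks look in the newest picture that a camera, given by its name, has taken for a name from the list of things; names that differ only in an ending like _2 or _b are one class to them, and where a whole thing is asked for, a point or a joint stands for the part that bears it (a point fixed in the world has none). Each returns a list of dicts, best first, with "p" (0 to 1); they miss things now and then, are a little off and sometimes report something else, mostly with a low value. They report only what shows in the picture. A call takes as long as a camera call.
- manip.find_in(thing, camera): "extent" ([left, top, right, bottom] in pixels, round what is visible of it).
- manip.masks_of(thing, camera): "pixels" (420x560 bool, what is visible of it) and "extent" ([left, top, right, bottom] in pixels, round what is visible of it).
The state is a dict: "clock": time; "qpos": joint angles; "qd": joint speeds; "effort": joint torques, N m; "position": TCP position; "ee_rot": TCP orientation; "contact_force": force on the tool from outside, world axes, zero at the start; "moment": the same for the moment, N m; "width": finger opening in m.
Only numpy, scipy, OpenCV 4.12 (cv2) and the standard library are available. Lean on these libraries where they do the work, as an engineer would, in place of code of your own. Each camera call takes 0.05 s, during which the arm holds its last target. There are 200 camera calls.

## Working session

There is one attempt and no reset: what is moved stays moved. The work goes in short steps, Python scripts to look and compute and a tool call to move; the robot and the scene stay as the last step left them, time stands still between calls to the robot, and variables do not carry over. Pictures are saved under pics/ and viewed, about 8 in all and at most 12, crops included, and the job is handed in when it is done.

Besides the shell and the picture viewer there is one more tool, called after "Emit:" by a JSON object that holds its "op" and its "data". send_rows: Moves the arm, as the interface text tells. Its arguments: {"type":"object","properties":{"plan":{"type":"array","items":{"type":"object","properties":{"linear":{"type":"array","items":{"type":"number"}},"delta_rot":{"type":"array","items":{"type":"number"}},"fingers":{"type":"number"}}}},"force":{"type":"number"}},"required":["plan"]}

```bash
mkdir -p pics; cat > h.py <<'E'
import numpy as np, cv2
from rig import manip
def cam(n):
    c=manip.camera_info(n); return np.array(c["K"]),np.array(c["rvec"],float),np.array(c["tvec"],float)
def ray(n,uv,c=None):
    K,r,t=c or cam(n); R=cv2.Rodrigues(r)[0]
    x=(uv[0]-K[0,2])/K[0,0]; y=(uv[1]-K[1,2])/K[1,1]
    if n=="wrist":
        th=np.hypot(x,y); d=np.array([np.sin(th)*x/max(th,1e-9),np.sin(th)*y/max(th,1e-9),np.cos(th)])
    else: d=np.array([x,y,1.])
    d=R.T@d; return -R.T@t, d/np.linalg.norm(d)
def atz(n,uv,z,c=None):
    o,d=ray(n,uv,c); return o+d*(z-o[2])/d[2]
def proj(n,P,c=None):
    K,r,t=c or cam(n); p=(cv2.Rodrigues(r)[0]@np.atleast_2d(P).T).T+t
    if n=="wrist":
        rr=np.hypot(p[:,0],p[:,1]); th=np.arctan2(rr,p[:,2]); q=p[:,:2]*(th/np.maximum(rr,1e-9))[:,None]
    else: q=p[:,:2]/p[:,2:]
    return q*[K[0,0],K[1,1]]+K[:2,2]
def tri(obs):
    A=np.zeros((3,3));b=np.zeros(3)
    for o,d in obs:
        M=np.eye(3)-np.outer(d,d);A+=M;b+=M@o
    return np.linalg.solve(A,b)
def save(img,name): cv2.imwrite("pics/"+name,cv2.cvtColor(img,cv2.COLOR_RGB2BGR))
E
python3 - <<'E'
from h import *
s=manip.get_state();print({k:np.round(v,3) for k,v in s.items()})
a=[]
for n in("scene","side"):
    im=manip.get_image(n);save(im,n+"0.png")
    print(n,"campos",ray(n,(280,210))[0].round(3),ray(n,(280,210))[1].round(2))
    for t in("box","hatch","knob","bolt","handle_bar","vial","forceps","dropper","reagent","timer","slide_carton"):
        f=manip.find_in(t,n)
        print(t,[(np.round(x["extent"]).astype(int).tolist(),round(x["p"],2)) for x in f[:2]])
E
```

```text
{'clock': np.float64(0.0), 'qpos': array([-1.432,  0.277,  1.506, -0.   ,  1.361, -0.121]), 'qd': array([ 0.   ,  0.001, -0.002,  0.001, -0.   , -0.001]), 'effort': array([-1.0000e-03, -4.1678e+01, -2.4581e+01, -0.0000e+00,  1.1000e-02,
       -0.0000e+00]), 'position': array([ 0.148, -0.555,  0.255]), 'ee_rot': array([-0.001,  0.793, -0.61 , -0.001]), 'contact_force': array([-0.158,  0.945, -0.124]), 'moment': array([-0.025,  0.002, -0.018]), 'width': np.float64(0.085)}
scene campos [-0.423  0.334  1.362] [ 0.6  -0.26 -0.76]
box [([232, 188, 325, 267], 0.89)]
hatch [([277, 187, 325, 229], 0.69)]
knob []
bolt []
handle_bar [([244, 213, 247, 219], 0.6)]
vial [([244, 207, 251, 214], 0.41)]
forceps [([281, 256, 301, 264], 0.5)]
dropper []
reagent [([276, 186, 326, 230], 0.56)]
timer [([176, 303, 201, 329], 0.8)]
slide_carton [([402, 218, 432, 244], 0.86)]
side campos [-0.398  0.07   1.159] [ 0.65 -0.14 -0.75]
box [([213, 178, 322, 258], 0.64)]
hatch [([262, 180, 315, 233], 0.68)]
knob [([221, 198, 227, 212], 0.52)]
bolt []
handle_bar [([322, 190, 335, 219], 0.52)]
vial [([229, 197, 235, 205], 0.49)]
forceps []
dropper [([320, 216, 332, 232], 0.65), ([318, 191, 336, 216], 0.29)]
reagent [([317, 189, 337, 217], 0.55)]
timer [([128, 284, 158, 310], 0.82)]
slide_carton [([395, 239, 431, 266], 0.89), ([218, 198, 250, 216], 0.26)]
```

```bash
cd ; python3 -c "
import cv2,numpy as np
a=cv2.imread('pics/scene0.png');b=cv2.imread('pics/side0.png')
print(a.shape)"
```

```text
(420, 560, 3)
```

View pics/scene0.png

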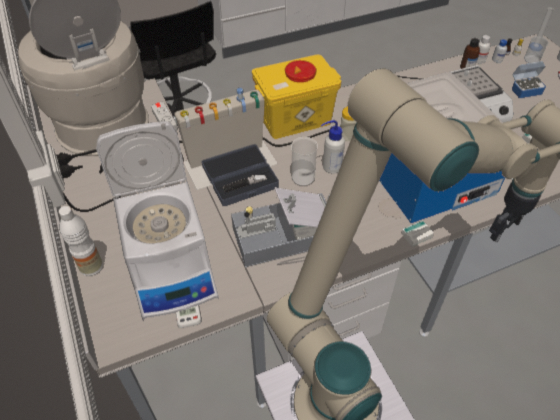

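View pics/side0.png

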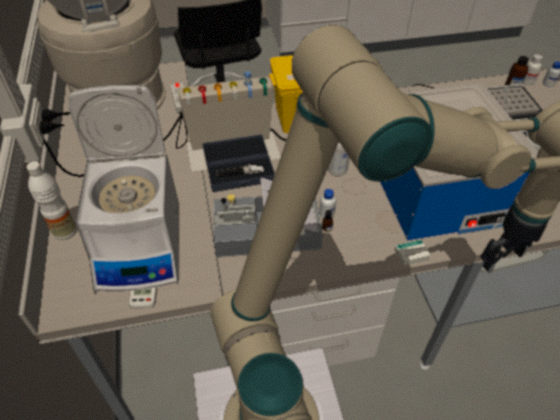

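The scene picture shows the box at about (232–325, 188–267), its hatch half open at (300,205), the knob near (246,213), and the arm hiding the right side. The side picture shows the box at (213–322, 195–255) with the small bottles at (328,205). I'll take an enlarged crop of both.

```bash
python3 - <<'E'
from h import *
for n,uv in(("scene",[(238,262),(232,207),(308,250)]),("side",[(214,252),(213,200),(322,249)])):
    for p in uv: print(n,p,atz(n,p,0.0).round(3),atz(n,p,0.07).round(3))
a=cv2.imread('pics/scene0.png')[175:275,220:340];b=cv2.imread('pics/side0.png')[165:265,205:345]
A=cv2.resize(a,(720,600),interpolation=cv2.INTER_CUBIC)
a4=cv2.resize(a,None,fx=3.3,fy=3.3,interpolation=cv2.INTER_CUBIC);b4=cv2.resize(b,None,fx=2.85,fy=2.85,interpolation=cv2.INTER_CUBIC)
o=np.zeros((600,800,3),np.uint8);o[:a4.shape[0],:a4.shape[1]]=a4[:,:396];o[:b4.shape[0],400:400+min(400,b4.shape[1])]=b4[:,:400]
cv2.imwrite('pics/crop0.png',o[:340])
E
```

```text
scene (238, 262) [0.502 0.078 0.   ] [0.455 0.091 0.07 ]
scene (232, 207) [0.717 0.018 0.   ] [0.659 0.035 0.07 ]
scene (308, 250) [ 0.458 -0.137  0.   ] [ 0.412 -0.112  0.07 ]
side (214, 252) [0.495 0.065 0.   ] [0.441 0.065 0.07 ]
side (213, 200) [0.696 0.043 0.   ] [0.63  0.045 0.07 ]
side (322, 249) [ 0.441 -0.239  0.   ] [ 0.391 -0.22   0.07 ]
```

View pics/crop0.png

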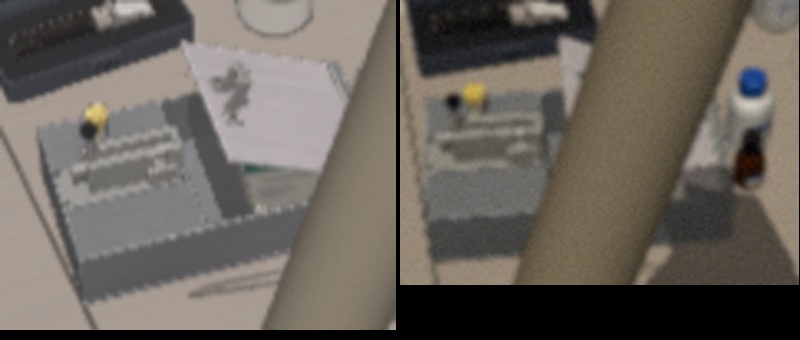

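```bash
python3 - <<'E'
from h import *
from scipy.optimize import least_squares
S=lambda x,y:(220+x/3.3,175+y/3.3); D=lambda x,y:(205+(x-400)/2.85,165+y/2.85)
obs=[("scene",S(40,128),(.08,.15,.07)),("scene",S(80,262),(-.08,.15,.07)),("scene",S(88,298),(-.08,.15,0)),("scene",S(88,131),(0,.117,.146)),
("side",D(428,97),(.08,.15,.07)),("side",D(430,218),(-.08,.15,.07)),("side",D(432,255),(-.08,.15,0)),("side",D(453,101),(0,.117,.146)),("side",D(735,240),(-.08,-.15,0))]
C={n:cam(n) for n in("scene","side")}
def W(q,P): c,s=np.cos(q[2]),np.sin(q[2]); return np.array([q[0]+c*P[0]-s*P[1],q[1]+s*P[0]+c*P[1],P[2]])
f=lambda q:np.concatenate([proj(n,W(q,P),C[n])[0]-uv for n,uv,P in obs])
r=least_squares(f,[.57,-.08,0],loss="soft_l1");print(r.x,r.fun.reshape(-1,2).round(1))
q=r.x
k=tri([ray("scene",S(88,131)),ray("side",D(453,101))]);print("knob",k)
for nm,P in(("knob",(0,.117,.146)),("hinge",(0,-.135,.071)),("edge",(0,.03,.076)),("notch",(0,.068,.146))):print(nm,W(q,P).round(3))
print("reagent top",atz("side",D(752,75),.095),"dropper top",atz("side",D(750,140),.072),"forceps",[atz("scene",S(*p),.005).round(3) for p in((190,295),(285,268))])
K,rv,t=cam("wrist");R=cv2.Rodrigues(rv)[0];s=manip.get_state()
from scipy.spatial.transform import Rotation as Ro
T=Ro.from_quat(np.roll(s["ee_rot"],-1)).as_matrix();print("tool axes",T.round(3),"cam in tool",(T.T@(-R.T@t-s["position"])).round(3),"cam axes in tool",(T.T@R.T).round(2))
E
```

```text
[ 0.53776396 -0.09795218 -0.11686974] [[ 0.4 -0.7]
 [ 1.1 -1.2]
 [-0.2  1.5]
 [ 1.4 -0.8]
 [-1.1 -0.3]
 [-1.3  0.1]
 [ 0.3  2.5]
 [ 0.  -0.1]
 [-0.8  0. ]]
knob [0.56521771 0.01814593 0.12895921]
knob [0.551 0.018 0.146]
hinge [ 0.522 -0.232  0.071]
edge [ 0.541 -0.068  0.076]
notch [ 0.546 -0.03   0.146]
reagent top [ 0.57199628 -0.28724113  0.095     ] dropper top [ 0.50643503 -0.26848481  0.072     ] forceps [array([ 0.443, -0.028,  0.005]), array([ 0.435, -0.12 ,  0.005])]
tool axes [[ 0.257 -0.966  0.   ]
 [-0.966 -0.257 -0.   ]
 [ 0.    -0.    -1.   ]] cam in tool [ 0.001 -0.082 -0.117] cam axes in tool [[ 1.   -0.    0.  ]
 [ 0.    0.95  0.32]
 [-0.   -0.32  0.95]]
```

Emit:
{"op": "send_rows", "data": {"plan": [{"linear":[-0.022,-0.0275,-0.004],"delta_rot":[0,0,0],"fingers":0},{"linear":[-0.022,-0.0275,-0.004],"delta_rot":[0,0,0],"fingers":0},{"linear":[-0.022,-0.0275,-0.004],"delta_rot":[0,0,0],"fingers":0},{"linear":[-0.022,-0.0275,-0.004],"delta_rot":[0,0,0],"fingers":0},{"linear":[-0.022,-0.0275,-0.004],"delta_rot":[0,0,0],"fingers":0},{"linear":[-0.022,-0.0275,-0.004],"delta_rot":[0,0,0],"fingers":0},{"linear":[-0.022,-0.0275,-0.004],"delta_rot":[0,0,0],"fingers":0},{"linear":[-0.022,-0.0275,-0.004],"delta_rot":[0,0,0],"fingers":0},{"linear":[-0.022,-0.0275,-0.004],"delta_rot":[0,0,0],"fingers":0},{"linear":[-0.022,-0.0275,-0.004],"delta_rot":[0,0,0],"fingers":0},{"linear":[0,0,0],"delta_rot":[0,0,7],"fingers":0},{"linear":[0,0,0],"delta_rot":[0,0,7],"fingers":0}]}}

```text
clock: 2.2
position: [0.3657, -0.2618, 0.2969]
ee_rot: [-0.001, 0.708, -0.706, 0.002]
contact_force: [0.3, 0.2, -1.0]
width: -0.0002
```

Emit:
{"op": "send_rows", "data": {"plan": [{"linear":[-0.027,-0.0195,0],"delta_rot":[0,0,0],"fingers":0},{"linear":[-0.027,-0.0195,0],"delta_rot":[0,0,0],"fingers":0},{"linear":[-0.027,-0.0195,0],"delta_rot":[0,0,0],"fingers":0},{"linear":[-0.027,-0.0195,0],"delta_rot":[0,0,0],"fingers":0},{"linear":[-0.027,-0.0195,0],"delta_rot":[0,0,0],"fingers":0},{"linear":[-0.027,-0.0195,0],"delta_rot":[0,0,0],"fingers":0},{"linear":[0,0,0],"delta_rot":[0,0,6.7],"fingers":0},{"linear":[0,0,0],"delta_rot":[0,0,0],"fingers":0}]}}

```text
clock: 2.87
position: [0.4891, -0.0914, 0.298]
ee_rot: [0.002, -0.663, 0.749, -0.005]
contact_force: [0.3, 0.2, 0.8]
width: -0.0
```

```bash
python3 - <<'E'
from h import *
s=manip.get_state();print(s["position"].round(4),s["ee_rot"].round(4))
c=cam("wrist");np.savez("w1.npz",K=c[0],r=c[1],t=c[2])
im=manip.get_image("wrist");save(im,"w1.png")
save(cv2.resize(im,(800,600),interpolation=cv2.INTER_CUBIC),"w1b.png")
q=[.538,-.098,-.117]
def W(P): a,b=np.cos(q[2]),np.sin(q[2]); return np.array([q[0]+a*P[0]-b*P[1],q[1]+b*P[0]+a*P[1],P[2]])
for nm,P in(("knob",(0,.117,.146)),("LF",(-.08,.15,.07)),("LB",(.08,.15,.07)),("deckF",(-.08,.03,.07)),("RF",(-.08,-.15,.07)),("deckB",(.08,.03,.07))):print(nm,proj("wrist",W(P),c).round(0))
for t in("knob","handle_bar","hatch","box","vial","forceps","dropper","reagent"):
    f=manip.find_in(t,"wrist");print(t,[(np.round(x["extent"]).astype(int).tolist(),round(x["p"],2)) for x in f[:2]])
E
```

```text
[ 0.4891 -0.0914  0.298 ] [ 0.0016 -0.6626  0.749  -0.0052]
knob [[149. 148.]]
LF [[155. 208.]]
LB [[145.  70.]]
deckF [[255. 207.]]
RF [[409. 206.]]
deckB [[252.  61.]]
knob [([140, 141, 172, 156], 0.75)]
handle_bar [([139, 138, 168, 159], 0.79), ([416, 121, 443, 153], 0.54)]
hatch [([267, 55, 407, 225], 0.95)]
box [([140, 54, 416, 228], 0.66)]
vial [([173, 81, 195, 102], 0.94)]
forceps [([414, 120, 444, 151], 0.52)]
dropper [([415, 121, 443, 153], 0.71)]
reagent [([414, 73, 467, 111], 0.87)]
```

View pics/w1b.png

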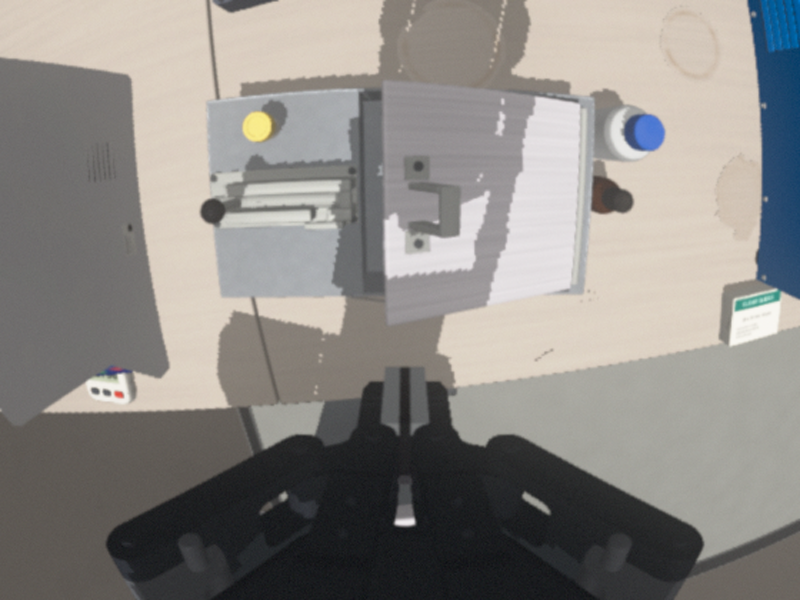

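The wrist picture shows the box at (208–593, 90–297), the knob at (212,211), the hatch's free edge at x≈385, and the bottles at (635,133) and (612,198), in 800-px scale. Refining the box pose with it.

```bash
python3 - <<'E'
from h import *
from scipy.optimize import least_squares
d=np.load("w1.npz");c=(d["K"],d["r"],d["t"])
k=560/800
obs=[((208,101),(.08,.15,.07)),((221,297),(-.08,.15,.07)),((593,97),(.08,-.15,.07)),((583,293),(-.08,-.15,.07)),((212,211),(0,.1165,.146))]
def W(q,P): a,s=np.cos(q[2]),np.sin(q[2]); return np.array([q[0]+a*P[0]-s*P[1],q[1]+s*P[0]+a*P[1],P[2]])
f=lambda q:np.concatenate([proj("wrist",W(q,P),c)[0]-np.array(uv)*k for uv,P in obs])
r=least_squares(f,[.54,-.1,-.117]);q=r.x;print(q.round(4),r.fun.reshape(-1,2).round(1))
kn=atz("wrist",(212*k,211*k),.146,c)
B=lambda w:np.array([[np.cos(q[2]),np.sin(q[2])],[-np.sin(q[2]),np.cos(q[2])]])@(w[:2]-q[:2])
print("knob",kn.round(4),"box",B(kn).round(4),"press",W(q,(-.055,-.01,0)).round(4),"TCP in box",B(np.array([.4891,-.0914])).round(4))
for a in(.3,.5,.7):
    print(a,(proj("wrist",[W(q,(sx*.073,-.135+.165*np.cos(a)-.005*np.sin(a),.071+.165*np.sin(a)+.005*np.cos(a))) for sx in(1,-1)],c)/k).round(0).tolist())
im=cv2.imread("pics/w1.png")[110:175,130:270]
cv2.imwrite("pics/sleeve.png",cv2.resize(im,None,fx=5.6,fy=5.6,interpolation=cv2.INTER_CUBIC))
E
```

```text
[ 0.5381 -0.0971 -0.1154] [[-1.6 -0.7]
 [-0.4  0.2]
 [ 1.4 -0.5]
 [ 0.6  0.6]
 [-0.   0.4]]
knob [0.5518 0.0185 0.146 ] box [0.0004 0.1164] press [ 0.4823 -0.1007  0.    ] TCP in box [-0.0493  0.    ]
0.3 [[365.0, 86.0], [370.0, 311.0]]
0.5 [[386.0, 78.0], [390.0, 327.0]]
0.7 [[424.0, 70.0], [424.0, 345.0]]
```

View pics/sleeve.png

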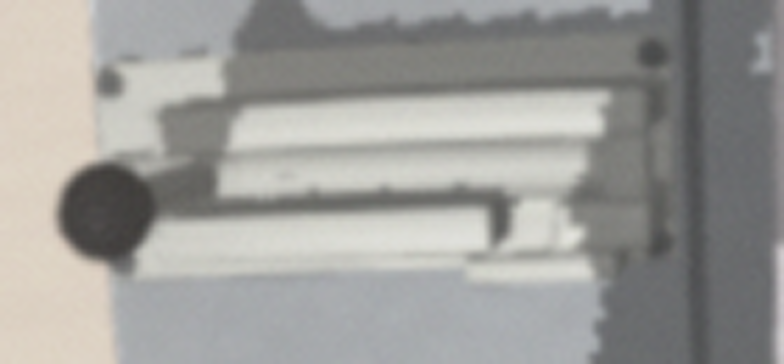

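Emit:
{"op": "send_rows", "data": {"plan": [{"linear":[0,0.005,0.03],"delta_rot":[0,0,0],"fingers":0},{"linear":[0,0,0.03],"delta_rot":[0,0,0],"fingers":0},{"linear":[0,0,0.03],"delta_rot":[0,0,0],"fingers":0},{"linear":[0,0,0.03],"delta_rot":[0,0,0],"fingers":0},{"linear":[0,0,0.01],"delta_rot":[0,0,0],"fingers":0},{"linear":[0,0,0.01],"delta_rot":[0,0,0],"fingers":0},{"linear":[0,0,0.01],"delta_rot":[0,0,0],"fingers":0},{"linear":[0,0,0.01],"delta_rot":[0,0,0],"fingers":0},{"linear":[0,0,0.01],"delta_rot":[0,0,0],"fingers":0},{"linear":[0,0,0.01],"delta_rot":[0,0,0],"fingers":0}]}}

```text
clock: 4.15
position: [0.4882, -0.1002, 0.1163]
ee_rot: [0.006, -0.66, 0.752, -0.012]
contact_force: [-0.6, 0.5, 1.6]
width: 0.0003
```

```bash
python3 - <<'E'
from h import *
d=np.load("w1.npz");c=(d["K"],d["r"],d["t"]);q=[.5381,-.0971,-.1154]
B=lambda w:np.array([[np.cos(q[2]),np.sin(q[2])],[-np.sin(q[2]),np.cos(q[2])]])@(w[:2]-q[:2])
for u,v in((497,220),(525,220),(555,225)): print(B(atz("wrist",(130+u/5.6,110+v/5.6),.108,c)).round(4))
E
```

```text
[-0.009   0.0596]
[-0.0091  0.0547]
[-0.0102  0.0495]
```

Emit:
{"op": "send_rows", "data": {"plan": [{"linear":[0,0,0.008],"delta_rot":[0,0,0],"fingers":0},{"linear":[0,0,0.006],"delta_rot":[0,0,0],"fingers":0},{"linear":[0,0,0.003],"delta_rot":[0,0,0],"fingers":0}]}}

```text
clock: 4.4
position: [0.4884, -0.1009, 0.1002]
ee_rot: [0.006, -0.659, 0.752, -0.011]
contact_force: [-9.9, 6.0, 45.7]
width: 0.0
```

Emit:
{"op": "send_rows", "data": {"plan": [{"linear":[0,0,0],"delta_rot":[0,0,0],"fingers":0},{"linear":[0,0,0],"delta_rot":[0,0,0],"fingers":0},{"linear":[0,0,0],"delta_rot":[0,0,0],"fingers":0},{"linear":[0,0,-0.03],"delta_rot":[0,0,0],"fingers":0},{"linear":[0,0,-0.03],"delta_rot":[0,0,0],"fingers":0},{"linear":[0,0,-0.03],"delta_rot":[0,0,0],"fingers":0},{"linear":[0,0,-0.03],"delta_rot":[0,0,0],"fingers":0.045},{"linear":[-0.032,-0.012,0],"delta_rot":[0,0,0],"fingers":0.045},{"linear":[-0.032,-0.012,0],"delta_rot":[0,0,0],"fingers":0.045},{"linear":[-0.032,-0.012,0],"delta_rot":[0,0,0],"fingers":0.045},{"linear":[-0.032,-0.012,0],"delta_rot":[0,0,0],"fingers":0.045}]}}

```text
clock: 5.32
position: [0.5505, 0.016, 0.2274]
ee_rot: [0.005, -0.654, 0.756, -0.013]
contact_force: [0.7, -1.7, -0.3]
width: 0.0454
```

```bash
cat > w.py <<'E'
from h import *
from scipy.spatial.transform import Rotation as Ro
import sys
s=manip.get_state();p=s["position"];T=Ro.from_quat(np.roll(s["ee_rot"],-1)).as_matrix()
q=[.5381,-.0971,-.1154]
BR=np.array([[np.cos(q[2]),-np.sin(q[2]),0],[np.sin(q[2]),np.cos(q[2]),0],[0,0,1]])
g=p+T[:,2]*.006
print("grasp pt box",(BR.T@(g-[q[0],q[1],0])).round(4),"tool in box\n",(BR.T@T).round(3),"F box",(BR.T@s["contact_force"]).round(1))
des=BR@np.array([[0,-1,0],[-1,0,0],[0,0,-1.]])
print("rot to align deg",np.degrees(Ro.from_matrix(T.T@des).as_rotvec()).round(2))
E
python3 - <<'E'
from w import *
c=cam("wrist");im=manip.get_image("wrist");save(cv2.resize(im,(800,600),interpolation=cv2.INTER_CUBIC),"w2.png")
for t in("knob","handle_bar","hatch"):
    f=manip.find_in(t,"wrist");print(t,[(np.round(x["extent"]).astype(int).tolist(),round(x["p"],2)) for x in f[:2]])
    if t=="knob" and f:
        e=f[0]["extent"];w=atz("wrist",((e[0]+e[2])/2,(e[1]+e[3])/2),.146,c);print(w.round(4),"in tool",(T.T@(w-p)).round(4))
for nm,P in(("LF",(-.08,.15,.07)),("LB",(.08,.15,.07)),("hatch edge F",(-.073,.03,.076)),("hatch edge B",(.073,.03,.076))):
    print(nm,(proj("wrist",BR@np.array(P)+[q[0],q[1],0],c)*800/560).round(0))
E
```

```text
grasp pt box [-0.0005  0.1138  0.2214] tool in box
 [[-0.029 -0.999  0.026]
 [-1.     0.029 -0.011]
 [ 0.01  -0.026 -1.   ]] F box [ 0.9 -1.6 -0.3]
rot to align deg [-1.48 -0.62 -1.68]
knob [([262, 209, 290, 240], 0.58)]
[0.5562 0.018  0.146 ] in tool [-0.0036 -0.0033  0.0815]
handle_bar [([263, 207, 288, 244], 0.87), ([267, 205, 286, 244], 0.27)]
hatch [([368, 115, 520, 272], 0.61)]
LF [[351. 401.]]
LB [[334. 158.]]
hatch edge F [[527. 388.]]
hatch edge B [[537. 166.]]
```

View pics/w2.png

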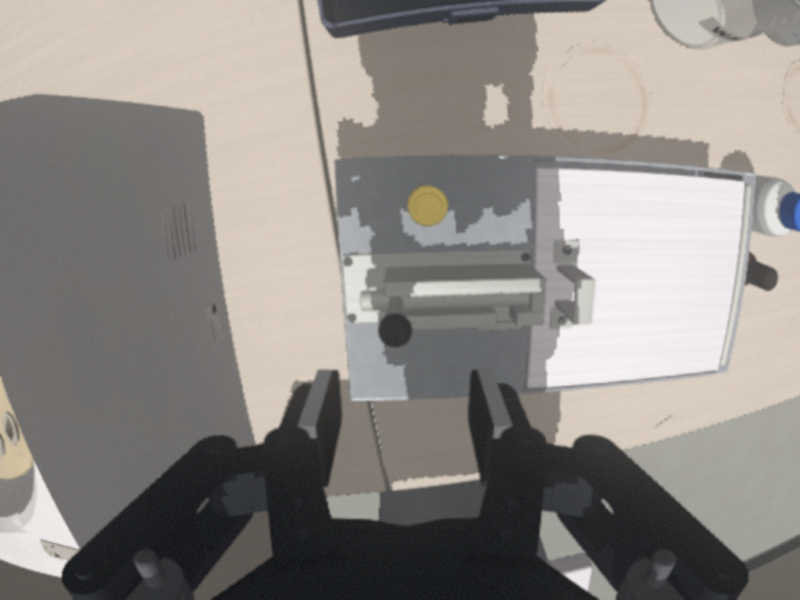

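The hatch's edge lies where predicted for shut (530, 166–388), the knob is at (395,330), and a gap in the sleeve's front wall shows near (505,316). Descending onto the knob.

Emit:
{"op": "send_rows", "data": {"plan": [{"linear":[-0.003,-0.002,0],"delta_rot":[-1.5,-0.6,-1.7],"fingers":0.045},{"linear":[0,0,0.02],"delta_rot":[0,0,0],"fingers":0.045},{"linear":[0,0,0.02],"delta_rot":[0,0,0],"fingers":0.045},{"linear":[0,0,0.02],"delta_rot":[0,0,0],"fingers":0.045},{"linear":[0,0,0.01],"delta_rot":[0,0,0],"fingers":0.045},{"linear":[0,0,0],"delta_rot":[0,0,0],"fingers":0.045}]}}

```text
clock: 6.02
position: [0.5486, 0.0113, 0.1536]
ee_rot: [-0.003, -0.665, 0.747, 0.0]
contact_force: [-0.5, 0.1, 1.1]
width: 0.0446
```

```bash
python3 - <<'E'
from w import *
c=cam("wrist");im=manip.get_image("wrist");save(cv2.resize(im[120:420,140:460],(640,600),interpolation=cv2.INTER_CUBIC),"w3.png")
E
```

```text
grasp pt box [-0.0021  0.1089  0.1476] tool in box
 [[-0.    -1.    -0.005]
 [-1.     0.001 -0.005]
 [ 0.005  0.005 -1.   ]] F box [-0.5  0.1  1.1]
rot to align deg [ 0.3  -0.26 -0.03]
```

View pics/w3.png

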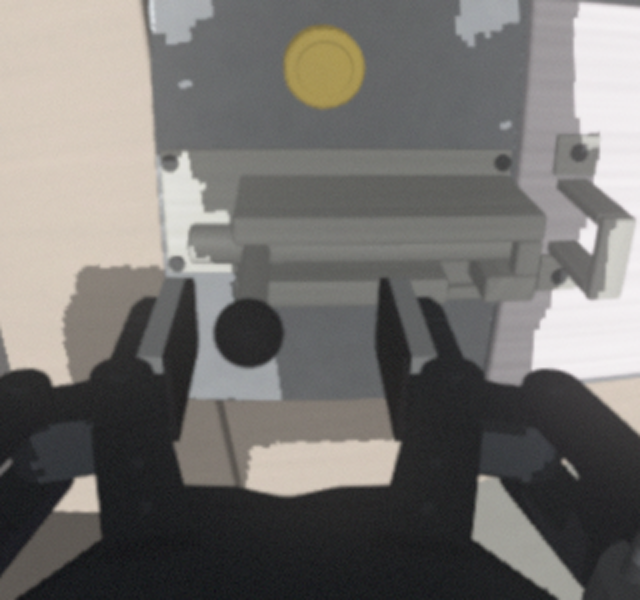

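The knob (248,333) is between the jaws but about 8 mm off centre to the left. The notch shows as a gap at (445–475, 275).

Emit:
{"op": "send_rows", "data": {"plan": [{"linear":[-0.008,0,0],"delta_rot":[0,0,0],"fingers":0.03},{"linear":[0,0,0],"delta_rot":[0,0,0],"fingers":0.03}], "force": 20}}

```text
clock: 6.23
position: [0.5496, 0.0179, 0.155]
ee_rot: [-0.003, -0.664, 0.748, 0.0]
contact_force: [0.5, 0.0, -0.0]
width: 0.0298
```

```bash
python3 - <<'E'
from w import *
c=cam("wrist");im=manip.get_image("wrist");save(im,"w4.png")
f=manip.find_in("knob","wrist");e=f[0]["extent"];print(e,f[0]["p"]);w=atz("wrist",((e[0]+e[2])/2,(e[1]+e[3])/2),.146,c);print("knob in tool",(T.T@(w-p)).round(4))
BB=lambda w:(BR.T@(w-[q[0],q[1],0])).round(4)
print("knob box",BB(w))
# earlier picture w3: tool was 8 mm (approx) along -x tool; use same camera rotation, shift translation
K,r,t=c;R=cv2.Rodrigues(r)[0];c0=np.array([.5486,.0113,.1536])-p
c3=(K,r,t-R@c0)
for nm,u,v in(("stem",255,262),("notchL",445,272),("notchR",475,272)): print(nm,BB(atz("wrist",(140+u/2,120+v/2),.108,c3)))
E
```

```text
grasp pt box [-0.0018  0.1155  0.149 ] tool in box
 [[-0.004 -1.    -0.004]
 [-1.     0.004 -0.005]
 [ 0.005  0.004 -1.   ]] F box [ 0.5  0.1 -0. ]
rot to align deg [ 0.25 -0.27 -0.21]
[258.8, 241.0, 296.4, 304.0] 0.85
knob in tool [-0.0015 -0.0089  0.009 ]
knob box [0.0071 0.117  0.146 ]
stem [-0.0005  0.1164  0.108 ]
notchL [-0.0047  0.0621  0.108 ]
notchR [-0.005  0.053  0.108]
```

Emit:
{"op": "send_rows", "data": {"plan": [{"linear":[0,0,0],"delta_rot":[0,0,0],"fingers":0.012},{"linear":[0,0,0],"delta_rot":[0,0,0],"fingers":0.01},{"linear":[0,0,0],"delta_rot":[0,0,0],"fingers":0.01},{"linear":[0,0,0],"delta_rot":[0,0,0],"fingers":0.01}], "force": 20}}

```text
clock: 6.67
position: [0.5505, 0.0178, 0.1564]
ee_rot: [-0.002, -0.664, 0.747, -0.002]
contact_force: [-0.1, -0.4, -2.1]
width: 0.0139
```

```bash
python3 w.py
```

```text
grasp pt box [-0.001   0.1155  0.1504] tool in box
 [[-0.002 -1.    -0.001]
 [-1.     0.002 -0.006]
 [ 0.006  0.001 -1.   ]] F box [-0.1 -0.4 -2.1]
rot to align deg [ 0.05 -0.32 -0.11]
```

Emit:
{"op": "send_rows", "data": {"plan": [{"linear":[0,0,0],"delta_rot":[0,0,0],"fingers":0.025},{"linear":[0,0,0.004],"delta_rot":[0,0,0],"fingers":0.025},{"linear":[0,0,0.004],"delta_rot":[0,0,0],"fingers":0.01},{"linear":[0,0,0.001],"delta_rot":[0,0,0],"fingers":0.01},{"linear":[0,0,0.001],"delta_rot":[0,0,0],"fingers":0.01},{"linear":[0,0,0.001],"delta_rot":[0,0,0],"fingers":0.01}], "force": 20}}

```text
clock: 7.17
position: [0.5545, 0.0173, 0.1498]
ee_rot: [0.001, -0.665, 0.747, -0.006]
contact_force: [-1.1, 0.2, 4.6]
width: 0.0141
```

```bash
python3 w.py; python3 - <<'E'
from w import *
im=manip.get_image("wrist");save(cv2.resize(im[170:420,180:380],(640,800),interpolation=cv2.INTER_CUBIC)[:600],"w5.png")
E
```

```text
grasp pt box [0.0031 0.1155 0.1438] tool in box
 [[-0.002 -1.     0.011]
 [-1.     0.002 -0.006]
 [ 0.006 -0.011 -1.   ]] F box [-1.2  0.   4.6]
rot to align deg [-0.6  -0.32 -0.09]
grasp pt box [0.0031 0.1155 0.1438] tool in box
 [[-0.002 -1.     0.011]
 [-1.     0.002 -0.006]
 [ 0.006 -0.011 -1.   ]] F box [-1.2  0.   4.6]
rot to align deg [-0.6  -0.32 -0.09]
```

View pics/w5.png

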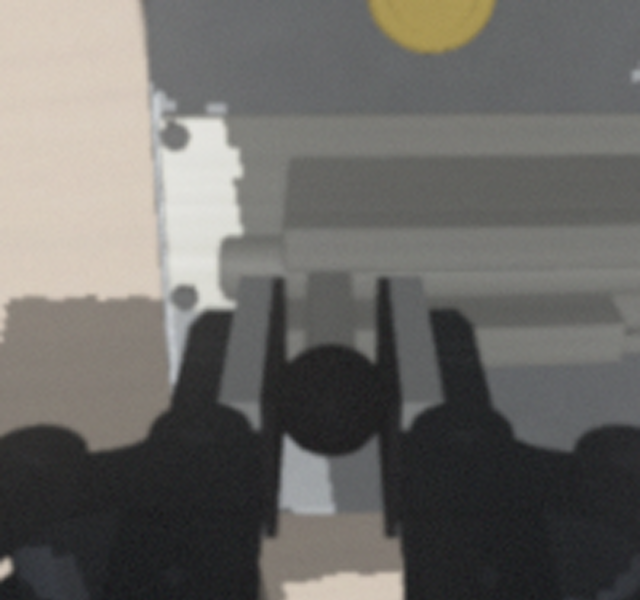

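The ball sits squarely between both pads. Now slide the bolt.

Emit:
{"op": "send_rows", "data": {"plan": [{"linear":[0.004,0.0005,0.0003],"delta_rot":[0,0,0],"fingers":0.01},{"linear":[0.004,0.0005,0.0003],"delta_rot":[0,0,0],"fingers":0.01},{"linear":[0.004,0.0005,0.0003],"delta_rot":[0,0,0],"fingers":0.01},{"linear":[0.004,0.0005,0.0003],"delta_rot":[0,0,0],"fingers":0.01},{"linear":[0.004,0,0.0003],"delta_rot":[0,0,0],"fingers":0.01},{"linear":[0.004,0,0.0003],"delta_rot":[0,0,0],"fingers":0.01}]}}

```text
clock: 7.72
position: [0.5513, -0.0057, 0.1498]
ee_rot: [0.005, -0.664, 0.747, -0.006]
contact_force: [0.4, 2.9, 5.5]
width: 0.0142
```

```bash
python3 w.py
```

```text
grasp pt box [0.0027 0.0923 0.1438] tool in box
 [[-0.002 -1.     0.016]
 [-1.     0.002 -0.001]
 [ 0.001 -0.016 -1.   ]] F box [0.1 3.  5.5]
rot to align deg [-0.91 -0.03 -0.11]
```

Emit:
{"op": "send_rows", "data": {"plan": [{"linear":[0.004,0.0005,0],"delta_rot":[-0.4,0,0],"fingers":0.01},{"linear":[0.004,0.0005,0],"delta_rot":[-0.4,0,0],"fingers":0.01},{"linear":[0.004,0.0005,0],"delta_rot":[0,0,0],"fingers":0.01},{"linear":[0.004,0.0005,0],"delta_rot":[0,0,0],"fingers":0.01},{"linear":[0.004,0.0005,0],"delta_rot":[0,0,0],"fingers":0.01},{"linear":[0.004,0.0005,0],"delta_rot":[0,0,0],"fingers":0.01}]}}

```text
clock: 8.22
position: [0.5461, -0.0323, 0.15]
ee_rot: [0.001, -0.664, 0.748, -0.001]
contact_force: [1.0, 2.9, 3.8]
width: 0.0141
```

```bash
python3 w.py
```

```text
grasp pt box [0.0005 0.0653 0.144 ] tool in box
 [[-0.003 -1.     0.003]
 [-1.     0.003 -0.   ]
 [ 0.    -0.003 -1.   ]] F box [0.6 3.  3.8]
rot to align deg [-0.16 -0.01 -0.16]
```

Emit:
{"op": "send_rows", "data": {"plan": [{"linear":[0,0.0015,0],"delta_rot":[0,0,0],"fingers":0.01},{"linear":[0,0.001,0],"delta_rot":[0,0,0],"fingers":0.01},{"linear":[0,0.001,0],"delta_rot":[0,0,0],"fingers":0.01}]}}

```text
clock: 8.47
position: [0.5426, -0.0332, 0.15]
ee_rot: [0.001, -0.664, 0.748, -0.002]
contact_force: [1.9, 2.3, 3.1]
width: 0.014
```

```bash
python3 w.py
```

```text
grasp pt box [-0.0028  0.0639  0.144 ] tool in box
 [[-0.004 -1.     0.004]
 [-1.     0.004 -0.001]
 [ 0.001 -0.004 -1.   ]] F box [1.6 2.5 3.1]
rot to align deg [-0.22 -0.04 -0.24]
```

Emit:
{"op": "send_rows", "data": {"plan": [{"linear":[0,0.001,0],"delta_rot":[0,0,0],"fingers":0.01},{"linear":[0,0.001,0],"delta_rot":[0,0,0],"fingers":0.01}]}}

```text
clock: 8.63
position: [0.5406, -0.033, 0.1498]
ee_rot: [0.001, -0.664, 0.748, -0.002]
contact_force: [1.8, 1.0, 2.3]
width: 0.014
```

```bash
python3 w.py
```

```text
grasp pt box [-0.0049  0.064   0.1438] tool in box
 [[-0.004 -1.     0.004]
 [-1.     0.004 -0.001]
 [ 0.001 -0.004 -1.   ]] F box [1.7 1.2 2.3]
rot to align deg [-0.25 -0.05 -0.22]
```

Emit:
{"op": "send_rows", "data": {"plan": [{"linear":[0,0.001,0],"delta_rot":[0,0,0],"fingers":0.01},{"linear":[0,0.001,0],"delta_rot":[0,0,0],"fingers":0.01}]}}

```text
clock: 8.8
position: [0.5386, -0.0327, 0.1496]
ee_rot: [0.001, -0.664, 0.748, -0.002]
contact_force: [2.4, 1.3, 0.9]
width: 0.014
```

```bash
python3 w.py
```

```text
grasp pt box [-0.0069  0.064   0.1436] tool in box
 [[-0.003 -1.     0.005]
 [-1.     0.003 -0.001]
 [ 0.001 -0.005 -1.   ]] F box [2.3 1.5 0.9]
rot to align deg [-0.29 -0.08 -0.19]
```

Emit:
{"op": "send_rows", "data": {"plan": [{"linear":[0,0.001,0],"delta_rot":[0,0,0],"fingers":0.01}]}}

```text
clock: 8.88
position: [0.5378, -0.0326, 0.1495]
ee_rot: [0.001, -0.664, 0.748, -0.003]
contact_force: [1.4, 0.8, 1.5]
width: 0.0138
```

```bash
python3 w.py
```

```text
grasp pt box [-0.0077  0.064   0.1435] tool in box
 [[-0.003 -1.     0.006]
 [-1.     0.003 -0.002]
 [ 0.002 -0.006 -1.   ]] F box [1.3 0.9 1.5]
rot to align deg [-0.32 -0.09 -0.17]
```

Emit:
{"op": "send_rows", "data": {"plan": [{"linear":[0,0.001,0],"delta_rot":[0,0,0],"fingers":0.01},{"linear":[0,0.001,0],"delta_rot":[0,0,0],"fingers":0.01}]}}

```text
clock: 9.05
position: [0.5366, -0.0324, 0.1494]
ee_rot: [0.002, -0.664, 0.748, -0.003]
contact_force: [4.5, 1.4, 0.1]
width: 0.014
```

```bash
python3 w.py
```

```text
grasp pt box [-0.0089  0.064   0.1434] tool in box
 [[-0.003 -1.     0.008]
 [-1.     0.003 -0.002]
 [ 0.002 -0.008 -1.   ]] F box [4.3 1.9 0.1]
rot to align deg [-0.44 -0.1  -0.15]
```

Emit:
{"op": "send_rows", "data": {"plan": [{"linear":[0.0015,-0.0003,0],"delta_rot":[0,0,0],"fingers":0.01},{"linear":[0.0015,0.0002,0],"delta_rot":[0,0,0],"fingers":0.01},{"linear":[0.001,0.0004,0],"delta_rot":[0,0,0],"fingers":0.01}]}}

```text
clock: 9.3
position: [0.5359, -0.0345, 0.1493]
ee_rot: [0.003, -0.664, 0.748, -0.002]
contact_force: [2.7, 2.8, -0.2]
width: 0.0141
```

```bash
python3 w.py
```

```text
grasp pt box [-0.0094  0.0619  0.1433] tool in box
 [[-0.004 -1.     0.008]
 [-1.     0.004  0.002]
 [-0.002 -0.008 -1.   ]] F box [ 2.3  3.1 -0.2]
rot to align deg [-0.44  0.14 -0.23]
```

Emit:
{"op": "send_rows", "data": {"plan": [{"linear":[0.0015,0.0003,0],"delta_rot":[0,0,0],"fingers":0.01},{"linear":[0.0015,0.0003,0],"delta_rot":[0,0,0],"fingers":0.01}]}}

```text
clock: 9.47
position: [0.5341, -0.0377, 0.1491]
ee_rot: [0.003, -0.664, 0.748, -0.002]
contact_force: [1.2, 2.7, 1.6]
width: 0.0144
```

```bash
python3 w.py
```

```text
grasp pt box [-0.0107  0.0586  0.1431] tool in box
 [[-0.003 -1.     0.006]
 [-1.     0.003  0.002]
 [-0.002 -0.006 -1.   ]] F box [0.8 2.8 1.6]
rot to align deg [-0.34  0.11 -0.18]
```

Emit:
{"op": "send_rows", "data": {"plan": [{"linear":[0.0003,0.001,0],"delta_rot":[0,0,0],"fingers":0.01},{"linear":[0,0.001,0],"delta_rot":[0,0,0],"fingers":0.01}]}}

```text
clock: 9.63
position: [0.5314, -0.0384, 0.1486]
ee_rot: [0.002, -0.664, 0.748, -0.001]
contact_force: [1.5, 2.4, 0.4]
width: 0.0145
```

```bash
python3 w.py
```

```text
grasp pt box [-0.0134  0.0576  0.1426] tool in box
 [[-0.003 -1.     0.004]
 [-1.     0.003  0.001]
 [-0.001 -0.004 -1.   ]] F box [1.3 2.6 0.4]
rot to align deg [-0.26  0.07 -0.19]
```

It's turning freely past the slot limit: the notch is found. Following the arc in small steps.

Emit:
{"op": "send_rows", "data": {"plan": [{"linear":[0,0.003,0.0009],"delta_rot":[0,0,0],"fingers":0.01},{"linear":[0,0.003,0.0011],"delta_rot":[0,0,0],"fingers":0.01},{"linear":[0,0.003,0.0013],"delta_rot":[0,0,0],"fingers":0.01}]}}

```text
clock: 9.88
position: [0.5218, -0.0377, 0.1454]
ee_rot: [0.002, -0.664, 0.748, -0.001]
contact_force: [1.9, 1.7, 1.9]
width: 0.014
```

```bash
python3 w.py
```

```text
grasp pt box [-0.023   0.0571  0.1394] tool in box
 [[-0.003 -1.     0.004]
 [-1.     0.003  0.001]
 [-0.001 -0.004 -1.   ]] F box [1.7 1.9 1.9]
rot to align deg [-0.26  0.04 -0.2 ]
```

Emit:
{"op": "send_rows", "data": {"plan": [{"linear":[0,0.0035,0.002],"delta_rot":[0,0,0],"fingers":0.01},{"linear":[0,0.0033,0.0023],"delta_rot":[0,0,0],"fingers":0.01},{"linear":[0,0.0031,0.0025],"delta_rot":[0,0,0],"fingers":0.01},{"linear":[0,0.0029,0.0028],"delta_rot":[0,0,0],"fingers":0.01},{"linear":[0,0.0027,0.0029],"delta_rot":[0,0,0],"fingers":0.01}]}}

```text
clock: 10.3
position: [0.503, -0.0355, 0.1319]
ee_rot: [0.001, -0.664, 0.748, -0.001]
contact_force: [1.1, 1.4, 1.4]
width: 0.0141
```

```bash
python3 w.py
```

```text
grasp pt box [-0.042   0.0571  0.1259] tool in box
 [[-0.003 -1.     0.002]
 [-1.     0.003  0.   ]
 [-0.    -0.002 -1.   ]] F box [1.  1.6 1.4]
rot to align deg [-0.13  0.01 -0.16]
```

Emit:
{"op": "send_rows", "data": {"plan": [{"linear":[0,0.0018,0.0033],"delta_rot":[0,0,0],"fingers":0.01},{"linear":[0,0.0017,0.0035],"delta_rot":[0,0,0],"fingers":0.01},{"linear":[0,0.0014,0.0037],"delta_rot":[0,0,0],"fingers":0.01},{"linear":[0,0.0011,0.0038],"delta_rot":[0,0,0],"fingers":0.01}]}}

```text
clock: 10.63
position: [0.4933, -0.0344, 0.1156]
ee_rot: [-0.001, -0.664, 0.748, 0.001]
contact_force: [-1.0, 2.3, 2.3]
width: 0.0142
```

```bash
python3 w.py
```

```text
grasp pt box [-0.0517  0.0571  0.1096] tool in box
 [[-0.002 -1.    -0.003]
 [-1.     0.002 -0.   ]
 [ 0.     0.003 -1.   ]] F box [-1.3  2.2  2.3]
rot to align deg [ 0.19 -0.01 -0.14]
```

Emit:
{"op": "send_rows", "data": {"plan": [{"linear":[0,0.0003,0.0025],"delta_rot":[0,0,0],"fingers":0.01},{"linear":[0,0,0.0015],"delta_rot":[0,0,0],"fingers":0.01}]}}

```text
clock: 10.8
position: [0.4916, -0.0342, 0.1101]
ee_rot: [-0.002, -0.664, 0.747, 0.002]
contact_force: [-1.8, 1.9, 2.1]
width: 0.0147
```

```bash
python3 w.py
```

```text
grasp pt box [-0.0535  0.0571  0.1041] tool in box
 [[-0.002 -1.    -0.007]
 [-1.     0.002 -0.   ]
 [ 0.     0.007 -1.   ]] F box [-2.   1.7  2.1]
rot to align deg [ 0.38 -0.   -0.13]
```

Emit:
{"op": "send_rows", "data": {"plan": [{"linear":[0,-0.0008,0.001],"delta_rot":[0,0,0],"fingers":0.01}]}}

```text
clock: 10.88
position: [0.4913, -0.0342, 0.1085]
ee_rot: [-0.003, -0.664, 0.747, 0.003]
contact_force: [-3.6, -0.0, 3.3]
width: 0.0138
```

```bash
python3 w.py
```

```text
grasp pt box [-0.0538  0.0571  0.1025] tool in box
 [[-0.002 -1.    -0.009]
 [-1.     0.002 -0.   ]
 [ 0.     0.009 -1.   ]] F box [-3.5 -0.4  3.3]
rot to align deg [ 0.53 -0.   -0.13]
```

Emit:
{"op": "send_rows", "data": {"plan": [{"linear":[0,-0.0008,0.0006],"delta_rot":[0,0,0],"fingers":0.01},{"linear":[0,0,0],"delta_rot":[0,0,0],"fingers":0.01}]}}

```text
clock: 11.05
position: [0.491, -0.0341, 0.1071]
ee_rot: [-0.004, -0.664, 0.747, 0.005]
contact_force: [-0.4, 3.1, 1.1]
width: 0.0139
```

```bash
python3 w.py
```

```text
grasp pt box [-0.0541  0.0571  0.1011] tool in box
 [[-0.002 -1.    -0.012]
 [-1.     0.002  0.   ]
 [-0.     0.012 -1.   ]] F box [-0.7  3.1  1.1]
rot to align deg [ 0.72  0.   -0.12]
```

Emit:
{"op": "send_rows", "data": {"plan": [{"linear":[0,0,0.001],"delta_rot":[0,0,0],"fingers":0.01}]}}

```text
clock: 11.13
position: [0.491, -0.0341, 0.1061]
ee_rot: [-0.004, -0.664, 0.747, 0.005]
contact_force: [-1.8, 1.9, 2.5]
width: 0.014
```

```bash
python3 w.py
```

```text
grasp pt box [-0.0541  0.0571  0.1001] tool in box
 [[-0.002 -1.    -0.013]
 [-1.     0.002  0.   ]
 [-0.     0.013 -1.   ]] F box [-2.   1.7  2.5]
rot to align deg [ 0.73  0.   -0.11]
```

Emit:
{"op": "send_rows", "data": {"plan": [{"linear":[0,-0.0005,0.001],"delta_rot":[0,0,0],"fingers":0.01}]}}

```text
clock: 11.22
position: [0.491, -0.0341, 0.105]
ee_rot: [-0.005, -0.664, 0.747, 0.005]
contact_force: [-3.6, 1.9, 3.4]
width: 0.0141
```

```bash
python3 w.py
```

```text
grasp pt box [-0.0542  0.0571  0.099 ] tool in box
 [[-0.002 -1.    -0.014]
 [-1.     0.002  0.   ]
 [-0.     0.014 -1.   ]] F box [-3.8  1.5  3.4]
rot to align deg [ 0.8   0.   -0.11]
```

Emit:
{"op": "send_rows", "data": {"plan": [{"linear":[0,-0.0008,0.001],"delta_rot":[0,0,0],"fingers":0.01}]}}

```text
clock: 11.3
position: [0.4909, -0.0341, 0.1038]
ee_rot: [-0.005, -0.664, 0.747, 0.006]
contact_force: [-4.5, 2.1, 2.2]
width: 0.014
```

```bash
python3 w.py
```

```text
grasp pt box [-0.0542  0.0571  0.0978] tool in box
 [[-0.002 -1.    -0.016]
 [-1.     0.002  0.   ]
 [-0.     0.016 -1.   ]] F box [-4.7  1.6  2.2]
rot to align deg [ 0.9   0.   -0.11]
```

Emit:
{"op": "send_rows", "data": {"plan": [{"linear":[0,0,0],"delta_rot":[0,0,0],"fingers":0.035},{"linear":[0,0,0],"delta_rot":[0,0,0],"fingers":0.035},{"linear":[0,0,0],"delta_rot":[0,0,0],"fingers":0.035},{"linear":[0,0,-0.01],"delta_rot":[0,0,0],"fingers":0.035},{"linear":[0,0,-0.02],"delta_rot":[0,0,0],"fingers":0.035},{"linear":[0,0,-0.03],"delta_rot":[0,0,0],"fingers":0.035},{"linear":[0,0,-0.03],"delta_rot":[0,0,0],"fingers":0.035},{"linear":[0,0.03,-0.03],"delta_rot":[0,0,0],"fingers":0.035},{"linear":[0,0.03,-0.02],"delta_rot":[0,0,0],"fingers":0.035},{"linear":[0,0,0],"delta_rot":[0,0,0],"fingers":0.035}]}}

```text
clock: 12.13
position: [0.4389, -0.0307, 0.2522]
ee_rot: [-0.004, -0.665, 0.747, -0.0]
contact_force: [0.4, 1.1, -0.5]
width: 0.0354
```

```bash
python3 - <<'E'
from w import *
c=cam("wrist");im=manip.get_image("wrist");save(im,"w6.png")
f=manip.find_in("knob","wrist");print([(np.round(x["extent"]),x["p"]) for x in f])
W=lambda P:BR@np.array(P)+[q[0],q[1],0]
def K(a,y=.0575):return W((-.05*np.sin(a),y,.096+.05*np.cos(a)))
for a in(1.1,1.3,1.4,1.45,1.5):print(a,proj("wrist",K(a),c).round(1))
print("hatch edge",proj("wrist",[W((-.073,.03,.076)),W((.073,.03,.076)),W((-.08,.15,.07)),W((-.08,.03,.07))],c).round(1).tolist())
x0,y0=np.clip(proj("wrist",K(1.4),c)[0].astype(int)-[80,75],0,[400,270])
print(x0,y0);cv2.imwrite("pics/w6c.png",cv2.resize(cv2.imread("pics/w6.png")[y0:y0+150,x0:x0+200],(800,600),interpolation=cv2.INTER_CUBIC))
E
```

```text
grasp pt box [-0.1062  0.0545  0.2462] tool in box
 [[-0.001 -1.    -0.005]
 [-1.     0.001 -0.006]
 [ 0.006  0.005 -1.   ]] F box [ 0.3  1.2 -0.5]
rot to align deg [ 0.28 -0.32 -0.08]
[(array([266.,  80., 287., 143.]), 0.86), (array([ 60., 234., 100., 267.]), 0.21)]
1.1 [[276.6 127.8]]
1.3 [[276.8 131.4]]
1.4 [[276.9 132.1]]
1.45 [[276.9 132.3]]
1.5 [[277.  132.3]]
hatch edge [[307.6, 155.0], [307.9, -2.4], [181.7, 163.1], [307.0, 161.3]]
196 57
```

View pics/w6c.png

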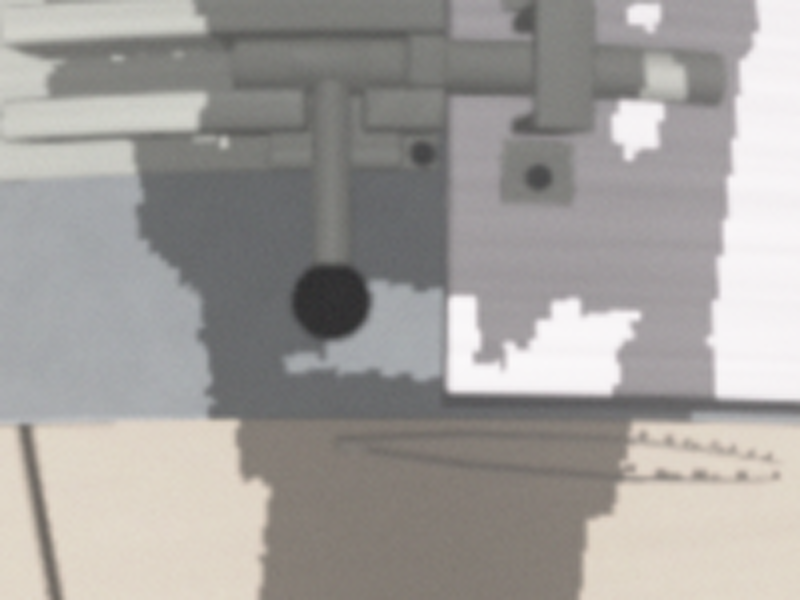

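The handle lies in the notch, with the knob at (330,300) in the crop and the bolt through the staple. This view hardly shows the final angle, so I'll check it with a light touch from above using shut fingers.

Emit:
{"op": "send_rows", "data": {"plan": [{"linear":[-0.001,-0.02,0],"delta_rot":[0,0,0],"fingers":0},{"linear":[-0.001,-0.02,0.01],"delta_rot":[0,0,0],"fingers":0},{"linear":[-0.001,-0.016,0.025],"delta_rot":[0,0,0],"fingers":0},{"linear":[0,0,0.03],"delta_rot":[0,0,0],"fingers":0},{"linear":[0,0,0.025],"delta_rot":[0,0,0],"fingers":0},{"linear":[0,0,0],"delta_rot":[0,0,0],"fingers":0}]}}

```text
clock: 12.73
position: [0.5059, -0.0371, 0.1549]
ee_rot: [-0.001, -0.664, 0.747, -0.004]
contact_force: [-0.1, 0.4, -1.7]
width: 0.0002
```

```bash
python3 w.py
```

```text
grasp pt box [-0.0389  0.0559  0.1489] tool in box
 [[-0.002 -1.     0.004]
 [-1.     0.002 -0.007]
 [ 0.007 -0.004 -1.   ]] F box [-0.1  0.4 -1.7]
rot to align deg [-0.23 -0.38 -0.13]
```

Emit:
{"op": "send_rows", "data": {"plan": [{"linear":[0,0.011,0],"delta_rot":[0,0,0],"fingers":0},{"linear":[0,0.001,0.004],"delta_rot":[0,0,0],"fingers":0},{"linear":[0,0,0.004],"delta_rot":[0,0,0],"fingers":0}]}}

```text
clock: 12.98
position: [0.4955, -0.0361, 0.1445]
ee_rot: [-0.002, -0.664, 0.748, -0.002]
contact_force: [0.7, -0.5, -0.0]
width: 0.0003
```

```bash
python3 w.py
```

```text
grasp pt box [-0.0494  0.0556  0.1385] tool in box
 [[-0.002 -1.     0.   ]
 [-1.     0.002 -0.007]
 [ 0.007 -0.    -1.   ]] F box [ 0.8 -0.4 -0. ]
rot to align deg [-0.02 -0.37 -0.14]
```

Emit:
{"op": "send_rows", "data": {"plan": [{"linear":[0,0,0.0015],"delta_rot":[0,0,0],"fingers":0},{"linear":[0,0,0.0015],"delta_rot":[0,0,0],"fingers":0},{"linear":[0,0,0.001],"delta_rot":[0,0,0],"fingers":0}]}}

```text
clock: 13.23
position: [0.4973, -0.0366, 0.1409]
ee_rot: [-0.002, -0.664, 0.748, -0.003]
contact_force: [-0.4, -0.8, 0.3]
width: 0.0
```

Emit:
{"op": "send_rows", "data": {"plan": [{"linear":[0,0,0.0008],"delta_rot":[0,0,0],"fingers":0}]}}

```text
clock: 13.32
position: [0.4978, -0.0367, 0.1405]
ee_rot: [-0.001, -0.664, 0.748, -0.004]
contact_force: [-0.6, -0.7, -0.3]
width: 0.0001
```

Emit:
{"op": "send_rows", "data": {"plan": [{"linear":[0,0,0.0008],"delta_rot":[0,0,0],"fingers":0}]}}

```text
clock: 13.4
position: [0.4981, -0.0367, 0.14]
ee_rot: [-0.001, -0.664, 0.748, -0.004]
contact_force: [-1.1, -0.4, 0.5]
width: -0.0001
```

Emit:
{"op": "send_rows", "data": {"plan": [{"linear":[0,0.001,0.001],"delta_rot":[0,0,0],"fingers":0}]}}

```text
clock: 13.48
position: [0.4977, -0.0367, 0.1394]
ee_rot: [-0.001, -0.664, 0.748, -0.005]
contact_force: [0.0, -0.4, 0.0]
width: 0.0
```

Emit:
{"op": "send_rows", "data": {"plan": [{"linear":[0,0.001,0.001],"delta_rot":[0,0,0],"fingers":0}]}}

```text
clock: 13.57
position: [0.4971, -0.0367, 0.1387]
ee_rot: [-0.0, -0.664, 0.748, -0.005]
contact_force: [-1.1, 0.2, 0.2]
width: -0.0002
```

Emit:
{"op": "send_rows", "data": {"plan": [{"linear":[0,0.0005,0.0008],"delta_rot":[0,0,0],"fingers":0}]}}

```text
clock: 13.65
position: [0.4968, -0.0367, 0.138]
ee_rot: [0.0, -0.664, 0.748, -0.005]
contact_force: [0.0, -1.0, 1.3]
width: 0.0001
```

Emit:
{"op": "send_rows", "data": {"plan": [{"linear":[0,0.0005,0.0008],"delta_rot":[0,0,0],"fingers":0}]}}

```text
clock: 13.73
position: [0.4965, -0.0366, 0.1373]
ee_rot: [0.0, -0.664, 0.748, -0.006]
contact_force: [-0.0, -0.6, 0.8]
width: -0.0002
```

Emit:
{"op": "send_rows", "data": {"plan": [{"linear":[0,0.0005,0.0008],"delta_rot":[0,0,0],"fingers":0}]}}

```text
clock: 13.82
position: [0.496, -0.0366, 0.1365]
ee_rot: [0.0, -0.664, 0.748, -0.006]
contact_force: [0.0, 0.3, -0.4]
width: -0.0002
```

Emit:
{"op": "send_rows", "data": {"plan": [{"linear":[0,0.0003,0.0008],"delta_rot":[0,0,0],"fingers":0}]}}

```text
clock: 13.9
position: [0.4957, -0.0366, 0.1357]
ee_rot: [0.0, -0.664, 0.748, -0.006]
contact_force: [0.1, -0.6, 0.0]
width: 0.0003
```

Emit:
{"op": "send_rows", "data": {"plan": [{"linear":[0,0.0003,0.0006],"delta_rot":[0,0,0],"fingers":0}]}}

```text
clock: 13.98
position: [0.4954, -0.0365, 0.135]
ee_rot: [0.001, -0.664, 0.748, -0.006]
contact_force: [-0.2, 0.1, -0.6]
width: -0.0002
```

Emit:
{"op": "send_rows", "data": {"plan": [{"linear":[0,0.0003,0.0008],"delta_rot":[0,0,0],"fingers":0}]}}

```text
clock: 14.07
position: [0.4952, -0.0365, 0.1342]
ee_rot: [0.001, -0.664, 0.748, -0.006]
contact_force: [0.5, 0.6, 0.7]
width: 0.0002
```

Emit:
{"op": "send_rows", "data": {"plan": [{"linear":[0,0.0003,0.0008],"delta_rot":[0,0,0],"fingers":0}]}}

```text
clock: 14.15
position: [0.495, -0.0365, 0.1334]
ee_rot: [0.001, -0.664, 0.748, -0.006]
contact_force: [-0.2, 1.1, 2.8]
width: 0.0002
```

```bash
python3 - <<'E'
from w import *
im=manip.get_image("wrist");save(cv2.resize(im[150:400,150:400],(600,600),interpolation=cv2.INTER_CUBIC),"w7.png")
E
```

```text
grasp pt box [-0.0497  0.0552  0.1274] tool in box
 [[-0.003 -1.     0.01 ]
 [-1.     0.003 -0.007]
 [ 0.007 -0.01  -1.   ]] F box [-0.4  1.   2.8]
rot to align deg [-0.59 -0.41 -0.16]
```

View pics/w7.png

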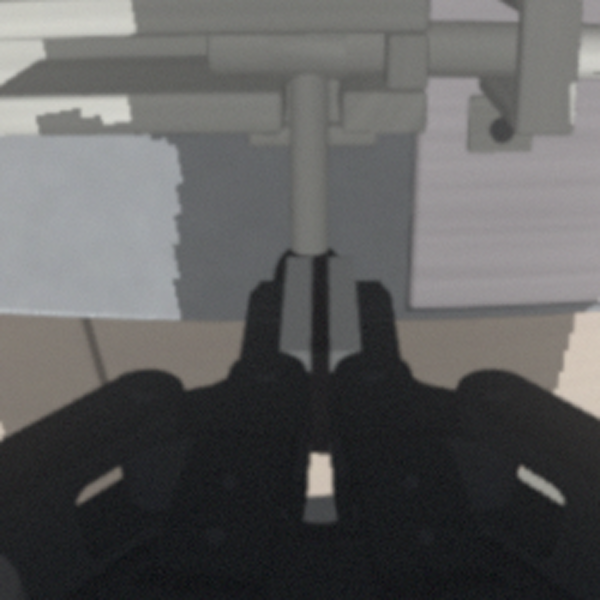

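The fingertips sit squarely over the knob. First contact (2.8 N) came with the tips at z ≈ 108.5 mm, which is the height of the knob's top with the handle at its rest (about 110 mm). Retreating straight up.

Emit:
{"op": "send_rows", "data": {"plan": [{"linear":[0,0,-0.01],"delta_rot":[0,0,0],"fingers":0},{"linear":[0,0,-0.03],"delta_rot":[0,0,0],"fingers":0},{"linear":[0,0,-0.03],"delta_rot":[0,0,0],"fingers":0},{"linear":[0,0,-0.03],"delta_rot":[0,0,0],"fingers":0},{"linear":[0,0.02,-0.03],"delta_rot":[0,0,0],"fingers":0},{"linear":[0,0.02,0],"delta_rot":[0,0,0],"fingers":0},{"linear":[0,0,0],"delta_rot":[0,0,0],"fingers":0}]}}

```text
clock: 14.78
position: [0.4515, -0.0304, 0.2708]
ee_rot: [-0.001, -0.664, 0.748, -0.004]
contact_force: [-0.8, 0.1, 0.0]
width: -0.0005
```

```bash
python3 - <<'E'
from w import *
c=cam("wrist");im=manip.get_image("wrist")
f=manip.masks_of("hatch","wrist");print("hatch extent",f[0]["extent"] if f else None)
f=manip.find_in("knob","wrist");print("knob",f[0]["extent"] if f else None)
W=lambda P:BR@np.array(P)+[q[0],q[1],0]
for a in(1.3,1.45):print(a,proj("wrist",W((-.05*np.sin(a),.0575,.096+.05*np.cos(a))),c).round(1))
print("hatch corners",proj("wrist",[W((x,y,.076)) for x in(-.073,.073) for y in(.03,-.133)],c).round(0).tolist())
for t in("vial","dropper","reagent"):
    f=manip.find_in(t,"wrist");print(t,[(np.round(x["extent"]).tolist(),round(x["p"],2)) for x in f[:1]])
print(manip.sign_off())
E
```

```text
grasp pt box [-0.0937  0.0563  0.2648] tool in box
 [[-0.003 -1.     0.003]
 [-1.     0.003 -0.007]
 [ 0.007 -0.003 -1.   ]] F box [-0.8 -0.   0. ]
rot to align deg [-0.19 -0.4  -0.15]
hatch extent None
knob [269.7, 96.1, 289.5, 153.6]
1.3 [[278.9 145.1]]
1.45 [[278.9 145.7]]
hatch corners [[307.0, 166.0], [455.0, 169.0], [308.0, 17.0], [461.0, 35.0]]
vial [([224.0, 25.0, 246.0, 47.0], 0.92)]
dropper []
reagent [([467.0, 40.0, 520.0, 80.0], 0.8)]
the job is handed in; nothing more can be done
None
```

The hatch is shut, the bolt is across into the staple, and its handle lies down in the notch. I handed the job in with the gripper clear of everything at about 14.8 s. `sign_off` gives no verdict, so I can't confirm the pass.

- **Hatch:** I pressed it shut from above with shut fingers. The wrist force reached about 46 N, well under the 120 N limit. Pictures taken after the press show its edge where it should lie when shut.
- **Bolt and notch:** I gripped the knob lightly and slid the bolt with about 3 N. I felt for the notch with no more than about 4 N sideways at the knob, and it opened at a bolt value of about 0.064 m. The camera had put the notch at about 0.0645 m.
- **Handle:** After turning it down I released it and touched the knob from above. Contact came at 2.8 N with the fingertips at z ≈ 108.5 mm, against about 110 mm for the knob's top at 1.45 rad, so it is at its rest.
- **Last checks:** The knob was where it should be, and the vial and reagent bottle were found. The network did not find the hatch or the dropper in the last picture. The hatch's edge still lay correctly in the two pictures after the handle was down. I never came near the dropper, but I did not re-measure it or the other bystanders at the end.

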